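Clamp the whetstone for honing

TASK

The scraper's edge needs honing: lay the whetstone flat on the bed of the bench clamp (do not drop it), rust-red side up, straight between the two jaws, and let go of it. Then pump the clamp's orange trigger with the gripper, squeezing it towards the handle and letting it spring back, stroke by stroke, until the moving jaw has pushed the stone up against the end jaw and pinches it firmly between both pads. Work the jaw only through the trigger, stop pumping there, and finish while still holding the trigger squeezed (the jaw slackens when it is let go) with a firm but gentle pressure, because a hard squeeze cracks the stone; leave the scraper, the spray bottle and the ramekin where they are.

Things in the scene. Friction and masses are not known exactly. Their poses are not given: they have to be found in the camera images.
- clamp: One-hand ratchet clamp fixed on the table: steel base plate 375 x 100 mm (top at 12 mm), black ribbed bed, two padded jaws, steel ratchet housing with black handle and orange trigger. Origin: table level under the bed; x runs along it from handle to end jaw, z up. Bed 36 mm wide, x -59 to +71 mm, top z = 30 mm, open at the sides. Housing: x -226 to -142, 34 mm wide, up to z = 110 mm.
- bed (a point): Centre of the stone's seat on top of the bed (30 mm above the table): the stone's origin comes here when it bears on the end jaw. Same axes as the clamp: x towards the end jaw.
- end_jaw: Fixed jaw at the far end of the clamp from the handle, steel with a black rubber pad 50 mm wide, top at z = 58 mm. Origin and axes as clamp.
- end_face (a point): Centre of the end jaw's pad face, 85 mm along x from the clamp's origin, 43.5 mm above the table.
- jaw_pad: Black rubber pad, 50 mm wide and 23 mm high, on the front of the moving jaw. Its origin is not on the pad; see jaw_face.
- jaw_face (a point): Centre of the moving jaw's pad face, 43.5 mm above the table. It travels along the clamp's x: at x = -107 mm + bar - buffer.
- bar (a joint): Travel of the toothed bar with the moving jaw, m, 0 (fully back) to 0.060, growing towards the end jaw; starts between 0 and 0.016. The stone seated on the end jaw is met at 0.042. About 6 N of friction holds it between strokes. A full trigger stroke advances it two 5 mm teeth.
- buffer (a joint): How far the moving jaw's sprung buffer is pressed in, m, 0 (jaw free) to 0.010 (solid). 4 N on the stone per mm: pressed in 2 to 7 mm is a firm, gentle pinch; solid would crack the stone.
- trigger (a joint): Angle of the trigger, rad: 0 at rest (sprung back) to 0.30 (fully squeezed, its top drawn towards the handle). Its pin runs across the clamp at clamp x = -164 mm, 97 mm above the table. Near its top it takes about 5 N to move and 10 N to drive the free jaw; once the stone is pinched, each further newton adds about 1.4 N on the stone. A snap squeeze can skip teeth; it springs back in 0.3 s.
- trigger_grip: Orange upper part of the trigger, 24 mm wide, 10 mm thick, from 21 mm above the pin up to a rounded roll of 16 mm diameter, centred 56 mm above the pin, at its end. Its origin lies on the pin, its z axis points along the trigger.
- trigger_front (a point): Front of the roll at the trigger's end (the side away from the handle), 56 mm above the pin: about 152 mm above the table, at clamp x = -148 mm at rest, -164 mm fully squeezed.
- handle_grip (a point): Middle of the upright fixed handle, 150 mm above the table, at clamp x = -197.5 mm. Handle: 15 mm thick (clamp x -205 to -190), 28 mm wide, up to 177 mm. Handle back to trigger front: about 57 mm at rest, 41 mm fully squeezed. The handle does not give: a closing gripper whose middle stays put pushes the trigger with one finger only.
- whetstone: Two-coloured combination whetstone, 150 x 50 x 25 mm, 0.42 kg, rust-red above and cream below, lying flat on the table. Origin: centre of the underside; x along its length, z up. Either end may face the end jaw.
- griddle_scraper: Griddle scraper with red grip, 160 x 100 x 32 mm, lying on the table; leave it. Origin: middle of its underside.
- spray_bottle: Spray bottle with yellow head, 60 x 122 x 249 mm, standing; leave it. Origin: middle of its underside.
- ramekin: White ramekin, the nearest to the robot of several, 72 mm across and 45 mm high, standing; leave it. Origin: middle of its underside.

How it is judged:
On the way, in this order (a step that is already met when the one before it is completed fails the run):
1. the whetstone lies flat on the bed, straight between the jaws, let go, the moving jaw not yet on it (x of whetstone in the frame of bed between -0.04 and 0.008 m and y of whetstone in the frame of bed between -0.01 and 0.01 m and z of whetstone in the frame of bed between -0.004 and 0.004 m and angle between the x axis of whetstone and the x axis of clamp, either way round below 0.1 rad and angle between whetstone's own z axis and vertical below 0.06 rad and contact force between the fingers and whetstone below 0.1 N and contact force between jaw_pad and whetstone below 0.5 N), for 0.2 s.
2. the moving jaw pinches the stone against the end jaw, driven by the trigger (x of whetstone in the frame of bed between -0.04 and 0.008 m and y of whetstone in the frame of bed between -0.01 and 0.01 m and z of whetstone in the frame of bed between -0.004 and 0.004 m and angle between the x axis of whetstone and the x axis of clamp, either way round below 0.1 rad and angle between whetstone's own z axis and vertical below 0.06 rad and contact force between jaw_pad and whetstone above 5 N and contact force between end_jaw and whetstone above 1 N and contact force between the fingers and trigger_grip above 2 N), for 0.2 s.
At the end, for the whole second after the job is handed in: Stone flat on the bed, red side up, within 10 mm sideways, 0.1 rad and 4 mm short of its seat on the end jaw, at rest, not touched by the gripper; the moving jaw presses it with 6 to 35 N, the end jaw with over 1 N; the gripper still presses the trigger (over 3 N, over 0.03 rad off rest) (x of whetstone in the frame of bed between -0.04 and 0.008 m and y of whetstone in the frame of bed between -0.01 and 0.01 m and z of whetstone in the frame of bed between -0.004 and 0.004 m and angle between the x axis of whetstone and the x axis of clamp, either way round below 0.1 rad and angle between whetstone's own z axis and vertical below 0.06 rad and x of whetstone in the frame of bed above -0.004 m and contact force between jaw_pad and whetstone between 6 and 35 N and contact force between end_jaw and whetstone above 1 N and contact force between the fingers and trigger_grip above 3 N and value of joint trigger above 0.03 rad and contact force between the fingers and whetstone below 0.1 N and linear speed of whetstone below 0.01 m/s); the arm keeps its last pose, push and grip.
It fails at once if the stone is squeezed hard enough to crack (over 40 N from the jaw) (contact force between jaw_pad and whetstone above 40 N).
It fails at once if the stone is dropped (moving faster than 0.5 m/s out of the fingers) (linear speed of whetstone above 0.5 m/s and contact force between the fingers and whetstone below 0.1 N).
It fails at once if the moving jaw is pushed with the gripper instead of the trigger (contact force between any of the arm, the fingers and jaw_pad above 4 N).
It fails at once if the scraper, the spray bottle or the ramekin is moved more than 3 cm (distance of any of griddle_scraper, spray_bottle, ramekin from where it was at the start of the episode above 0.03 m).
It also fails if it takes over 45 s, if anything falls off the work surface, if the arm or the gripper's body presses on something with over 40 N, if the wrist force passes 120 N, or if a joint passes its speed limit or range.

ROBOT

A 6-joint arm with a two-finger parallel gripper is mounted at the origin on a cart in front of the work surface, level with it; the furniture and walls round the work are solid. World frame = base frame: x ahead of the robot, y to its left, z up, the work surface at z = 0. Lengths are in m, angles in rad, forces in N, time in s.
With the tool pointing down it reaches from about 0.35 to 0.975 m from the base axis. Payload 4.9 kg.
Tool frame: the origin (TCP) lies on the centre line of the jaws, within the pads' length; the fingertips stand 14 mm ahead of it and the grasp point (between the pads) lies 5 mm behind it (manip.nose_length is the distance from the TCP to the fingertips, in m); z points along the fingers, y is the line along which they close (so a half turn about z gives the same grasp; the last joint's range is limited). The gripper opens to 85 mm and grips with 20 to 120 N. Pads are 22 mm wide; open, the fingers measure 114 mm over their backs; the gripper's body (76 mm by 85 mm) begins 54 mm behind the grasp point. The pads swing forward as they close: fully open they stand 13 mm farther back than shut.
Start: joints at [1.116, 0.053, 1.613, -0, 1.476, -0.119], TCP at [0.206, 0.59, 0.221] pointing down, gripper open.
Joint ranges: [-3.01, 3.01], [-1.01, 2.22], [0.06, 2.58], [-1.02, 4.17], [0.09, 2.62], [-3.14, 3.14]. Speed limits (rad/s): [2.57, 2.57, 3.14, 3.14, 3.14, 3.14].

INTERFACE

Orientations are given as a unit quaternion [w, x, y, z].
In Python, from plant import manip, imaging gives the robot as it stands.
- The arm moves only by the tool play_rows, never from a script. Its argument "commands" is a list of rows, each a list of 6 numbers: the shift along the tool's x, y, z in mm, then the turn, a rotation vector about the tool's x, y, z in degrees. A call has 1 to 5 rows; each row shifts and turns the commanded pose from where the row before left it, along the tool's axes as they then stand; what a row does not reach is not made up. A row lasts 1/12 s, in which the tool goes at most 41.7 mm and 7.16 degrees, less where a joint would pass 70% of its speed; a pose out of reach is approached as far as the arm can. A call is refused whole if a number of a shift passes 41.7 or a number of a turn 7.16, either way. A call with a gripper value outside its range is refused whole. "hand" is the finger opening in mm, from 0 to 85.4, set as the call begins (left out, the last holds). The fingers move at their own pace and stop on an object; the grip force is fixed at half the most. Time passes only in rows, so rows that do not move let the fingers close. It gives the time, the measured TCP pose, the force, the opening and the grip force at its end, in the units of the state.
- manip.state(): the state, without advancing time (a new reading comes with each control period).
- imaging.grab_frame(name): name is "side" or "top" or "wrist"; returns a dict with "image" (384x512x3 uint8, red, green, blue), "fx", "fy", "cx", "cy" (pixels), "k1" (the pictures are not rectified: a ray, as slopes to the right and down, at radius r is drawn at 1 + k1 r^2 times it, then the intrinsics apply), "R" (3x3) and "t" (3): a world point X has camera coordinates R X + t; the wrist camera has in their place "mount" (4x4, takes a point from camera to tool coordinates, whose origin is the TCP and whose axes are the flange's). Camera axes: x right, y down, z forward; pixel columns grow to the right and rows downward; lengths in m; the calibration is good to about 2 mm. A picture is of the moment at which its call begins: read the wrist's pose just before it. There is no depth.
- manip.job_done(): hands the job in; it is judged then, once.
The state is a dict: "time": time; "joint_pos": joint angles; "joint_vel": joint speeds; "joint_efforts": joint torques, N m; "tool_pos": TCP position; "tool_rot": TCP orientation; "contact_force": force on the tool from outside, world axes, zero at the start; "ft_torque": the same for the moment, N m; "gripper_width": opening from 0.0 (shut) to 1.0 (fully open); "grasp_force": force on a finger pad.
Only numpy, scipy, OpenCV 4.12 (cv2) and the standard library are available. Lean on these libraries where they do the work, as an engineer would, in place of code of your own. Each camera call takes 0.05 s, during which the arm holds its last target. There are 200 camera calls.

## Working session

There is one attempt and no reset: what is moved stays moved. The work goes in short steps, Python scripts to look and compute and a tool call to move; the robot and the scene stay as the last step left them, time stands still between calls to the robot, and variables do not carry over. Pictures are saved under pics/ and viewed, at most 10 in all, crops included, and the job is handed in when it is done.

Besides the shell and the picture viewer there is one more tool, called after "Request:" as a command line: name --pt "numbers of a row" for each row, then --argument value for the rest. play_rows: Moves the arm, as the interface text tells. Its arguments: {"type":"object","properties":{"commands":{"type":"array","items":{"type":"array","items":{"type":"number"}}},"hand":{"type":"number"}},"required":["commands"]}

```bash
ls; mkdir -p pics
cat > h.py <<'E'
import numpy as np, cv2
from plant import manip, imaging
from scipy.spatial.transform import Rotation as Ro
def rot(s): q=s["tool_rot"]; return Ro.from_quat([q[1],q[2],q[3],q[0]]).as_matrix()
def cam(n):
    s=manip.state(); f=imaging.grab_frame(n)
    if "mount" in f:
        T=np.eye(4); T[:3,:3]=rot(s); T[:3,3]=s["tool_pos"]; C=T@np.array(f["mount"])
        Rc,c=C[:3,:3],C[:3,3]
    else:
        R=np.array(f["R"]); Rc=R.T; c=-R.T@np.array(f["t"])
    return f,Rc,c
def ray(F,u,v):
    f,Rc,c=F
    K=np.array([[f["fx"],0,f["cx"]],[0,f["fy"],f["cy"]],[0,0,1.]])
    p=cv2.undistortPoints(np.array([[[u,v]]],float),K,np.array([f["k1"],0,0,0.]))[0,0]
    return c,Rc@np.array([p[0],p[1],1])
def onplane(F,u,v,z):
    c,d=ray(F,u,v); return c+d*(z-c[2])/d[2]
def proj(F,X):
    f,Rc,c=F
    q=Rc.T@(np.array(X)-c); a,b=q[0]/q[2],q[1]/q[2]; r2=a*a+b*b; m=1+f["k1"]*r2
    return np.array([f["fx"]*a*m+f["cx"],f["fy"]*b*m+f["cy"]])
def save(F,n): cv2.imwrite("pics/"+n,cv2.cvtColor(F[0]["image"],cv2.COLOR_RGB2BGR))
E
python3 - <<'E'
from h import *
for n in("top","side"):
    F=cam(n); save(F,n+"0.png"); print(n,F[2].round(3),F[1].round(2).tolist(),F[0]["fx"],F[0]["k1"])
s=manip.state(); print(s); print(manip.nose_length)
E
```

```text
pics
top [0.54  0.107 1.331] [[-0.0, -1.0, 0.06], [-1.0, -0.0, -0.03], [0.03, -0.06, -1.0]] 354.32980960841553 0.01612899413972559
side [0.667 1.187 0.664] [[-1.0, -0.01, -0.02], [0.02, 0.43, -0.9], [0.02, -0.9, -0.43]] 378.0335807461543 0.038075822545196356
{'time': 0.1, 'joint_pos': array([ 1.11602621e+00,  5.32469582e-02,  1.61418202e+00, -2.56025591e-07,
        1.47596036e+00, -1.19021231e-01]), 'joint_vel': array([ 0.00085488,  0.00085895, -0.00289947,  0.00015065, -0.00218187,
       -0.0006985 ]), 'joint_efforts': array([-2.37777049e-04, -3.94907141e+01, -3.71359885e+01, -1.39284912e-04,
        4.03576589e-03, -3.53799055e-05]), 'tool_pos': array([0.20567742, 0.58957151, 0.21949804]), 'tool_rot': array([-2.54086210e-04,  1.67086973e-01,  9.85941751e-01, -8.61656916e-04]), 'contact_force': array([ 0.0692798 , -0.90207231, -0.20492607]), 'ft_torque': array([-0.01254857, -0.04364336, -0.0073188 ]), 'grasp_force': 0.0, 'gripper_width': 1.0011045688964963}
0.014
```

View pics/top0.png

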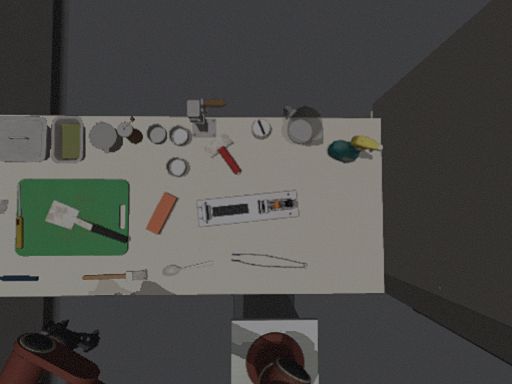

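View pics/side0.png

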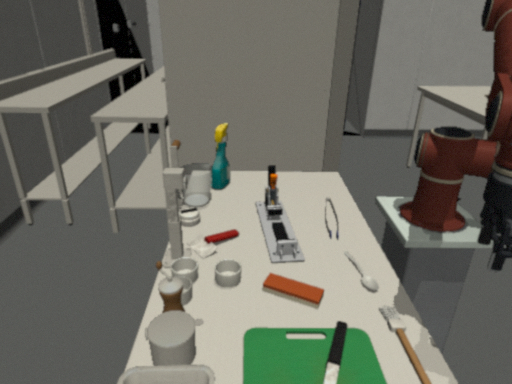

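The top view shows the stone at about (162,213) and the clamp at (197–298, 190–226), with its end jaw at the left (+y) and the orange trigger at (277,205). The side view agrees: stone (293,289), clamp (278,228). I'll measure both from the top view.

Run:
```python
from h import *
F=cam("top"); im=F[0]["image"]
hsv=cv2.cvtColor(im,cv2.COLOR_RGB2HSV)
m=((hsv[...,0]<12)&(hsv[...,1]>120)&(hsv[...,2]>120)).astype(np.uint8); m[:, :145]=0;m[:,180:]=0;m[:190]=0;m[240:]=0
c=max(cv2.findContours(m,0,1)[0],key=cv2.contourArea)
P=np.array([onplane(F,u,v,.025)[:2] for u,v in c[:,0]]).astype(np.float32)
r=cv2.minAreaRect(P); print("stone",r, cv2.boxPoints(r).round(3).tolist())
cr=im[180:236,140:310]
cv2.imwrite("pics/c0.png",cv2.cvtColor(cv2.resize(cr,None,fx=4.6,fy=4.6,interpolation=cv2.INTER_CUBIC),cv2.COLOR_RGB2BGR))
F=cam("wrist"); print("wr",F[0]["mount"],F[0]["fx"],F[0]["fy"])
```

```text
stone ((0.5447832345962524, 0.41703614592552185), (0.04494289308786392, 0.14377489686012268), 63.39173126220703) [[0.4699999988079071, 0.42899999022483826], [0.5989999771118164, 0.36500000953674316], [0.6190000176429749, 0.4050000011920929], [0.4909999966621399, 0.4690000116825104]]
wr [[ 2.53282074e-04 -9.62411517e-01 -2.71595302e-01  6.90667537e-02]
 [ 9.99999870e-01  1.23774160e-04  4.93971594e-04  1.09287974e-03]
 [-4.41787470e-04 -2.71595392e-01  9.62411423e-01 -1.53000935e-01]
 [ 0.00000000e+00  0.00000000e+00  0.00000000e+00  1.00000000e+00]] 275.1015986058488 275.1015986058488
```

View pics/c0.png

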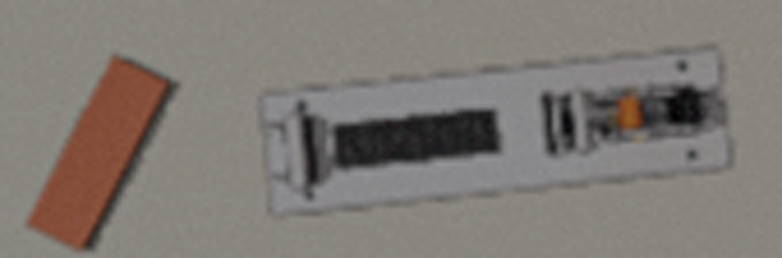

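Run:
```python
from h import *
F=cam("top"); g=lambda u,v,z: onplane(F,(u+.5)/4.6-.5+140,(v+.5)/4.6-.5+180,z)
a=g(335,145,.03);b=g(498,131.5,.03)
print("bed",a,b,np.linalg.norm(a-b))
P=np.array([g(*p,.012)[:2] for p in((262,95),(718,47),(732,167),(272,214))])
print("plate",P.round(4).tolist(),P.mean(0)); ex=P[0]+P[3]-P[1]-P[2]; print(np.linalg.norm(ex)/2, np.degrees(np.arctan2(ex[1],ex[0])))
d=(a-b)[:2];print(np.degrees(np.arctan2(d[1],d[0])))
o=b[:2]+(a-b)[:2]*59/130; print("origin",o)
print("trigger top",g(627,100,.155))
```

```text
bed [0.55127365 0.22832279 0.03      ] [0.56192755 0.09888408 0.03      ] 0.1298764258309812
plate [[0.5917, 0.2889], [0.6309, -0.0802], [0.5334, -0.0908], [0.4962, 0.28]] [0.56305604 0.09946054]
0.3719019291224713 95.89665811979019
94.70532235327444
origin [0.55709232 0.15762934]
trigger top [0.58253746 0.0064006  0.155     ]
```

Request:
play_rows --pt "-37.7 -5.2 0 0 0 0.7" --pt "-37.7 -5.2 0 0 0 0.7" --pt "-37.7 -5.2 0 0 0 0.7" --pt "-37.7 -5.2 0 0 0 0.7" --pt "-37.7 -5.2 0 0 0 0.7" --hand 85.4

```text
time: 0.67
tool_pos: [0.3744, 0.4983, 0.2205]
tool_rot: [0.0, 0.197, 0.98, 0.0]
contact_force: [0.9, 0.1, 0.3]
gripper_width: 1.002
grasp_force: 0.0
```

Request:
play_rows --pt "-37.7 -5.2 0 0 0 0.7" --pt "-37.7 -5.2 0 0 0 0.7" --pt "-37.7 -5.2 0 0 0 0.7" --pt "-35 0 0 0 0 0.7" --pt "-25 0 0 0 0 0.7"

```text
time: 1.08
tool_pos: [0.5275, 0.4125, 0.2204]
tool_rot: [0.0, 0.228, 0.974, -0.0]
contact_force: [0.4, -0.1, -0.5]
gripper_width: 1.001
grasp_force: 0.0
```

```bash
cat > st.py <<'E'
from h import *
def stone(F,z):
    im=F[0]["image"]; hsv=cv2.cvtColor(im,cv2.COLOR_RGB2HSV)
    m=((hsv[...,0]<14)&(hsv[...,1]>110)&(hsv[...,2]>70)).astype(np.uint8)
    c=max(cv2.findContours(m,0,1)[0],key=cv2.contourArea)
    P=np.array([onplane(F,u,v,z)[:2] for u,v in c[:,0]]).astype(np.float32)
    B=cv2.boxPoints(cv2.minAreaRect(P)); e=[B[1]-B[0],B[2]-B[1]]; e.sort(key=np.linalg.norm)
    return B.mean(0),np.linalg.norm(e[0]),np.linalg.norm(e[1]),np.degrees(np.arctan2(e[1][1],e[1][0]))%180
def tool():
    s=manip.state();R=rot(s); return np.array(s["tool_pos"]),R,np.degrees(np.arctan2(R[1,0],R[0,0]))
E
python3 - <<'E'
from st import *
F=cam("wrist"); save(F,"w1.png"); c,w,l,a=stone(F,.025); p,R,y=tool()
print(c,w,l,a,p,y,"tool shift",R.T@np.r_[c-p[:2],0.018-p[2]],"turn",(y-a))
E
```

```text
[0.54328465 0.41813183] 0.049031373 0.14632575 153.63054 [0.53060716 0.41058304 0.22017451] 153.41007234151922 tool shift [-0.00728683  0.0125166   0.20219414] turn -0.2204665989104626
```

View pics/w1.png

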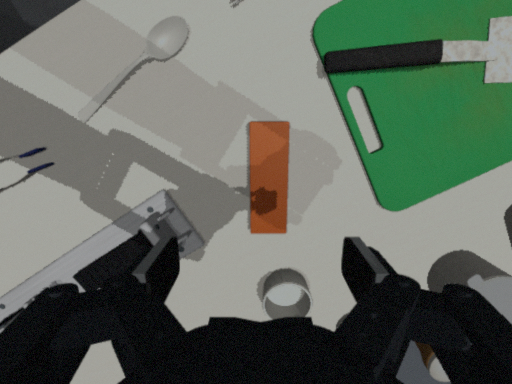

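The wrist view shows the stone at (269,177), aligned with the tool, with nothing near the fingers. I'll descend to it.

Request:
play_rows --pt "-3.5 6 30 0 0 0" --pt "-3.8 6.5 35 0 0 -0.2" --pt "0 0 35 0 0 0" --pt "0 0 30 0 0 0" --pt "0 0 0 0 0 0"

```text
time: 1.55
tool_pos: [0.5322, 0.4195, 0.0814]
tool_rot: [-0.005, 0.225, 0.974, -0.005]
contact_force: [-2.1, -0.3, -2.3]
gripper_width: 1.002
grasp_force: 0.0
```

Run:
```python
from st import *
F=cam("wrist"); c,w,l,a=stone(F,.025); p,R,y=tool()
print(c,w,l,a,p,y,"tool shift",R.T@np.r_[c-p[:2],0.018-p[2]],"turn",(y-a))
```

```text
[0.5435093  0.41818118] 0.04906801 0.14872073 153.79411 [0.53399477 0.42076457 0.08551864] 153.96546576112206 tool shift [-0.01002924  0.00240394  0.06745074] turn 0.1713526019423739
```

Request:
play_rows --pt "0 0 20 0 0 0" --pt "0 0 0 0 0 0" --pt "0 0 0 0 0 0"

```text
time: 1.85
tool_pos: [0.5374, 0.4229, 0.0722]
tool_rot: [0.0, 0.225, 0.974, 0.0]
contact_force: [1.4, 0.0, 0.8]
gripper_width: 0.999
grasp_force: 0.0
```

Run:
```python
from st import *
F=cam("wrist"); c,w,l,a=stone(F,.025); p,R,y=tool()
print(c,w,l,a,p,y,"tool shift",R.T@np.r_[c-p[:2],0.018-p[2]],"turn",(y-a),R[:,2])
```

```text
[0.5434598  0.41811037] 0.04910842 0.14776954 153.68188 [0.53793952 0.42323793 0.07303397] 153.9725953705833 tool shift [-0.00713101 -0.00231     0.05503922] turn 0.29071060495829215 [ 0.00229058  0.00140359 -0.99999639]
```

Request:
play_rows --pt "-4 -1 15 0 0 0.3" --pt "-3 -1 15 0 0 0" --pt "0 0 12 0 0 0" --pt "0 0 10 0 0 0" --pt "0 0 0 0 0 0"

```text
time: 2.32
tool_pos: [0.5401, 0.416, 0.0141]
tool_rot: [-0.002, 0.228, 0.974, -0.002]
contact_force: [-0.3, 0.2, -0.8]
gripper_width: 0.999
grasp_force: 0.0
```

Request:
play_rows --pt "0 0 0 0 0 0" --pt "0 0 0 0 0 0" --pt "0 0 0 0 0 0" --pt "0 0 0 0 0 0" --hand 40

```text
time: 2.65
tool_pos: [0.5431, 0.4181, 0.0197]
tool_rot: [0.001, 0.228, 0.974, 0.001]
contact_force: [-0.5, 0.5, -0.2]
gripper_width: 0.47
grasp_force: 0.0
```

Run:
```python
from st import *
p,R,y=tool(); s=manip.state(); print(p,y,R[:,2],s["gripper_width"],s["grasp_force"],s["joint_pos"])
```

```text
[0.54313053 0.41807757 0.01965891] 153.6644262878218 [ 1.50050146e-03  8.74244772e-04 -9.99998492e-01] 0.4701046622149229 0.0 [ 5.47570052e-01  3.74488369e-01  1.59504636e+00 -3.77455027e-05
  1.17032166e+00 -5.63569811e-01]
```

Run:
```python
from st import *
F=cam("wrist"); save(F,"w2.png"); print(stone(F,.025)); G=cam("top"); print(manip.state()["contact_force"],manip.state()["gripper_width"])
```

```text
(array([0.53657603, 0.42171267], dtype=float32), np.float32(0.04924875), np.float32(0.13212386), np.float32(153.64734))
[ 0.05997506 -0.42790468  0.40413463] 0.46388878641854714
```

View pics/w2.png

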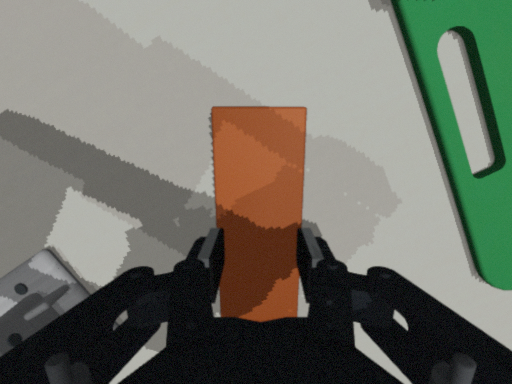

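The fingers stand on both sides of the stone at (222,250) and (300,250), barely touching it. I'll command full closing so they grip.

Request:
play_rows --pt "0 0 0 0 0 0" --pt "0 0 0 0 0 0" --pt "0 0 0 0 0 0" --pt "0 0 0 0 0 0" --pt "0 0 0 0 0 0" --hand 0

```text
time: 3.17
tool_pos: [0.5425, 0.4176, 0.0186]
tool_rot: [-0.0, 0.228, 0.974, -0.0]
contact_force: [0.3, 0.2, -0.3]
gripper_width: -0.006
grasp_force: 0.0
```

Run:
```python
from st import *
p,R,y=tool(); s=manip.state(); print(p,y,s["gripper_width"],s["grasp_force"])
```

```text
[0.542475   0.41761575 0.01858641] 153.66030459469624 -0.0063215283494439485 0.0
```

Run:
```python
from st import *
F=cam("wrist"); G=cam("side"); print(stone(F,.025))
a=F[0]["image"]; p=proj(G,manip.state()["tool_pos"]); print(p)
u,v=p.astype(int); b=G[0]["image"][max(v-50,0):v+50,u-65:u+65]
b=cv2.resize(b,(384*130//100,384))
cv2.imwrite("pics/m3.png",cv2.cvtColor(cv2.resize(np.hstack([a,b]),None,fx=.78,fy=.78),cv2.COLOR_RGB2BGR))
```

```text
(array([0.518497  , 0.43053034], dtype=float32), np.float32(0.048996534), np.float32(0.09249237), np.float32(153.66454))
[293.1164052  287.96566956]
```

View pics/m3.png

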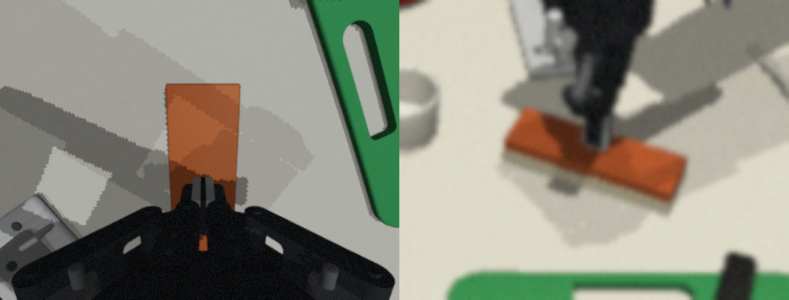

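The fingers have closed on top of the stone: the tips really stand at about z = 25 mm, some 20 mm higher than the nominal tip position. I'll reopen, go about 22 mm lower and close again.

Request:
play_rows --pt "0 0 -3 0 0 0" --pt "0 0 0 0 0 0" --pt "0 0 0 0 0 0" --pt "0 0 0 0 0 0" --pt "0 0 0 0 0 0" --hand 85.4

```text
time: 3.68
tool_pos: [0.5425, 0.4176, 0.0216]
tool_rot: [0.0, 0.228, 0.974, -0.0]
contact_force: [-0.2, -0.9, -0.1]
gripper_width: 0.708
grasp_force: 0.0
```

Request:
play_rows --pt "0 0 5 0 0 0" --pt "0 0 7 0 0 0" --pt "0 0 7 0 0 0" --pt "0 0 6 0 0 0" --pt "0 0 0 0 0 0"

```text
time: 4.1
tool_pos: [0.541, 0.4167, -0.0062]
tool_rot: [-0.001, 0.228, 0.974, -0.001]
contact_force: [-0.3, -0.0, 0.7]
gripper_width: 1.0
grasp_force: 0.0
```

Request:
play_rows --pt "0 0 0 0 0 0" --pt "0 0 0 0 0 0" --pt "0 0 0 0 0 0" --pt "0 0 0 0 0 0" --pt "0 0 0 0 0 0" --hand 35

```text
time: 4.52
tool_pos: [0.5431, 0.4179, -0.0025]
tool_rot: [0.001, 0.228, 0.974, 0.0]
contact_force: [-0.5, 0.1, 2.1]
gripper_width: 0.565
grasp_force: 66.8
```

Request:
play_rows --pt "0 0 -10 0 0 0" --pt "0 0 -25 0 0 0" --pt "0 0 -30 0 0 0" --pt "0 0 -30 0 0 0" --pt "0 0 -15 0 0 0" --hand 0

```text
time: 4.93
tool_pos: [0.5436, 0.4185, 0.1106]
tool_rot: [0.002, 0.228, 0.974, 0.002]
contact_force: [1.4, 1.3, -3.3]
gripper_width: 0.569
grasp_force: 66.3
```

Request:
play_rows --pt "-10 -18 0 0 0 0" --pt "-18 -32 0 0 0 0" --pt "-18 -32 0 0 0 0" --pt "-18 -32 0 0 0 0" --pt "-18 -32 0 0 0 0"

```text
time: 5.35
tool_pos: [0.55, 0.2487, 0.1054]
tool_rot: [-0.001, 0.227, 0.974, -0.001]
contact_force: [0.5, -1.2, -3.6]
gripper_width: 0.568
grasp_force: 66.1
```

Request:
play_rows --pt "-18 -32 0 0 0 0" --pt "-18 -32 0 0 0 0" --pt "-9 -15 0 0 0 5" --pt "0 0 0 0 0 6.6" --pt "0 0 0 0 0 6.6"

```text
time: 5.77
tool_pos: [0.5557, 0.1579, 0.1055]
tool_rot: [-0.001, 0.383, 0.924, -0.0]
contact_force: [0.5, 0.4, -3.9]
gripper_width: 0.567
grasp_force: 66.1
```

Request:
play_rows --pt "0 0 0 0 0 6.6" --pt "0 0 0 0 0 6.6" --pt "0 0 0 0 0 6.6" --pt "0 0 0 0 0 6.6" --pt "0 0 0 0 0 6.6"

```text
time: 6.18
tool_pos: [0.5555, 0.1595, 0.1054]
tool_rot: [-0.001, 0.628, 0.778, -0.001]
contact_force: [0.0, -0.0, -3.4]
gripper_width: 0.565
grasp_force: 66.1
```

Request:
play_rows --pt "0 0 0 0 0 5" --pt "0 0 0 0 0 2" --pt "0 0 0 0 0 0" --pt "0 0 0 0 0 0" --pt "0 0 0 0 0 0"

```text
time: 6.6
tool_pos: [0.556, 0.1596, 0.1061]
tool_rot: [-0.0, 0.672, 0.74, -0.0]
contact_force: [0.2, -0.1, -4.5]
gripper_width: 0.567
grasp_force: 66.1
```

Run:
```python
from st import *
F=cam("wrist"); save(F,"w4.png"); p,R,y=tool(); s=manip.state(); print(p,y,R[:,2],s["gripper_width"],s["grasp_force"],s["joint_pos"])
o=np.array([.557,.1576]);e=np.radians(95.4);u=np.array([np.cos(e),np.sin(e)]);w=np.array([-u[1],u[0]])
for n,x,yy,z in(("jawL",85,25,58),("jawR",85,-25,58),("bedL",71,18,30),("bedR",71,-18,30),("plateL",133.5,50,12),("plateR",133.5,-50,12)):
    print(n,proj(F,np.r_[o+u*x/1e3+w*yy/1e3,z/1e3]).round(1))
```

```text
[0.55613195 0.15958935 0.10620097] 95.49963031198865 [-7.40807639e-04 -1.20045934e-04 -9.99999718e-01] 0.5658844153532417 66.12628698348999 [ 1.50857745e-01  4.14796137e-02  1.82205811e+00 -7.67418619e-06
  1.27880537e+00  5.48733188e-02]
jawL [225.1  96.4]
jawR [297.1  96.5]
bedL [238.6 117. ]
bedR [283.3 117.1]
plateL [199.7  37.9]
plateR [322.5  38.1]
```

View pics/w4.png

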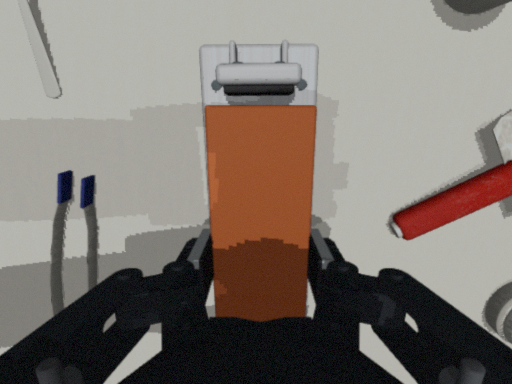

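The stone is held level over the bed and is straight with it. The end-jaw pad is at cols 223–295, row 94, which agrees with my estimate to about 1.5 mm. I'll lower it now.

Request:
play_rows --pt "1 -0.8 15 0 0 0" --pt "1 0 20 0 0 0" --pt "0 0 18 0 0 0" --pt "0 0 12 0 0 0" --pt "0 0 6 0 0 0"

```text
time: 7.07
tool_pos: [0.5539, 0.1613, 0.0332]
tool_rot: [-0.001, 0.672, 0.74, -0.002]
contact_force: [-0.3, -0.4, -4.3]
gripper_width: 0.57
grasp_force: 66.0
```

Request:
play_rows --pt "0 0 2 0 0 0" --pt "0 0 0 0 0 0" --pt "0 0 0 0 0 0" --pt "0 0 0 0 0 0"

```text
time: 7.4
tool_pos: [0.5567, 0.1617, 0.0351]
tool_rot: [0.001, 0.673, 0.74, 0.001]
contact_force: [0.6, 0.4, -5.4]
gripper_width: 0.569
grasp_force: 66.0
```

Request:
play_rows --pt "0 -0.5 2 0 0 0" --pt "0 0 2 0 0 0" --pt "0 0 0 0 0 0" --pt "0 0 0 0 0 0"

```text
time: 7.73
tool_pos: [0.5548, 0.1615, 0.0295]
tool_rot: [-0.0, 0.673, 0.74, -0.0]
contact_force: [0.8, 0.9, -4.5]
gripper_width: 0.566
grasp_force: 66.1
```

Request:
play_rows --pt "0 0 1 0 0 0" --pt "0 0 1 0 0 0" --pt "0 0 0 0 0 0" --pt "0 0 0 0 0 0"

```text
time: 8.07
tool_pos: [0.5549, 0.1615, 0.0275]
tool_rot: [-0.0, 0.673, 0.74, -0.0]
contact_force: [-1.0, 0.1, -4.6]
gripper_width: 0.566
grasp_force: 66.2
```

Request:
play_rows --pt "0 0 1 0 0 0" --pt "0 0 0 0 0 0" --pt "0 0 0 0 0 0"

```text
time: 8.32
tool_pos: [0.555, 0.1615, 0.0275]
tool_rot: [-0.0, 0.673, 0.74, -0.0]
contact_force: [-5.2, -2.4, 4.5]
gripper_width: 0.567
grasp_force: 67.1
```

Contact is felt (vertical force −4.6 → +4.5 N), so I'll release and rise.

Request:
play_rows --pt "0 0 0 0 0 0" --pt "0 0 0 0 0 0" --pt "0 0 0 0 0 0" --pt "0 0 0 0 0 0" --pt "0 0 0 0 0 0" --hand 85.4

```text
time: 8.73
tool_pos: [0.5553, 0.1616, 0.0267]
tool_rot: [0.0, 0.673, 0.74, 0.0]
contact_force: [-0.4, -0.5, -0.6]
gripper_width: 1.004
grasp_force: 0.0
```

Request:
play_rows --pt "0 0 -10 0 0 0" --pt "0 0 -25 0 0 0" --pt "0 0 -40 0 0 0" --pt "0 0 -40 0 0 0" --pt "0 0 -40 0 0 0"

```text
time: 9.15
tool_pos: [0.5546, 0.1615, 0.1837]
tool_rot: [-0.0, 0.673, 0.74, -0.0]
contact_force: [0.7, -0.3, 0.2]
gripper_width: 0.997
grasp_force: 0.0
```

Request:
play_rows --pt "-10 0 -30 0 0 0" --pt "-20 0 0 0 0 0" --pt "-20 0 0 0 0 0" --pt "-10 0 0 0 0 0" --pt "0 0 0 0 0 0" --hand 0

```text
time: 9.57
tool_pos: [0.5609, 0.1003, 0.212]
tool_rot: [0.0, 0.674, 0.739, 0.0]
contact_force: [-0.2, 0.3, -0.4]
gripper_width: 0.301
grasp_force: 0.0
```

Run:
```python
from st import *
F=cam("wrist"); save(F,"w5.png"); p,R,y=tool(); print(p,y,manip.state()["contact_force"])
print(stone(F,.055))
o=np.array([.5555,.1575]);e=np.radians(95.4);u=np.array([np.cos(e),np.sin(e)]);w=np.array([-u[1],u[0]])
c=stone(F,.055)[0]-o; print("stone clamp",c@u*1e3-10,c@w*1e3)
for n,x,yy,z in(("jawL",85,25,58),("jawR",85,-25,58),("trig",-156,0,160)):
    print(n,proj(F,np.r_[o+u*x/1e3+w*yy/1e3,z/1e3]).round(1))
```

```text
[0.56055383 0.10129599 0.21152423] 95.36054011952247 [ 0.26688257 -0.29417619  0.78988189]
(array([0.55538076, 0.16150789], dtype=float32), np.float32(0.04860168), np.float32(0.14812967), np.float32(95.308205))
stone clamp -5.998676205121192 -0.2584665404151383
jawL [234.9  41.9]
jawR [284.2  41.9]
trig [259.9 312.8]
```

View pics/w5.png

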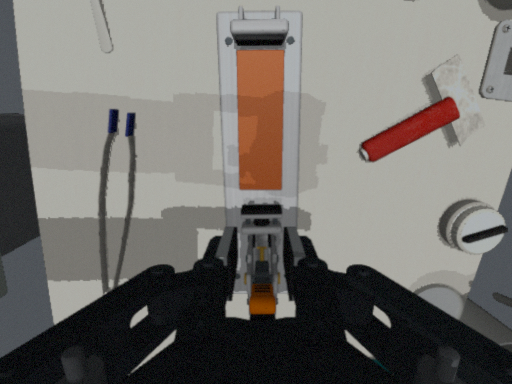

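The stone lies straight on the bed (rows 50–189, about 6 mm short of its seat). The moving-jaw pad is at row 206, clear of it, and the trigger is at (262,300). Next the shut gripper goes in front of the trigger as a pusher.

Request:
play_rows --pt "-20 1 10 0 0 0" --pt "-20 0 25 0 0 0" --pt "-10 0 25 0 0 0" --pt "0 0 20 0 0 0" --pt "0 0 0 0 0 0"

```text
time: 10.03
tool_pos: [0.5626, 0.0526, 0.1256]
tool_rot: [-0.004, 0.673, 0.74, -0.003]
contact_force: [-0.8, 0.1, -1.3]
gripper_width: -0.003
grasp_force: 0.0
```

Request:
play_rows --pt "0 0 0 0 0 0" --pt "0 0 0 0 0 0" --pt "0 0 0 0 0 0"

```text
time: 10.28
tool_pos: [0.5677, 0.0528, 0.1337]
tool_rot: [0.001, 0.672, 0.74, 0.001]
contact_force: [-0.7, -0.2, -0.7]
gripper_width: 0.001
grasp_force: 0.0
```

```bash
cat >> st.py <<'E'
o=np.array([.5555,.1575]);e=np.radians(95.4);u=np.array([np.cos(e),np.sin(e)]);w=np.array([-u[1],u[0]])
def rel(p): c=np.array(p)[:2]-o; return (c@u*1e3).round(1),(c@w*1e3).round(1),round(p[2]*1e3,1)
E
python3 - <<'E'
from st import *
F=cam("wrist"); G=cam("side"); print(rel(manip.state()["tool_pos"]),manip.state()["gripper_width"])
a=F[0]["image"]; P=proj(G,manip.state()["tool_pos"]); print(P)
u0,v0=P.astype(int); b=G[0]["image"][v0-40:v0+60,u0-65:u0+65]
b=cv2.resize(b,(499,384),interpolation=cv2.INTER_CUBIC)
cv2.imwrite("pics/m6.png",cv2.cvtColor(cv2.resize(np.hstack([a,b]),None,fx=.78,fy=.78),cv2.COLOR_RGB2BGR))
E
```

```text
(np.float64(-105.6), np.float64(-2.2), np.float64(133.6)) 0.0026911249869210983
[275.3378959  187.15423053]
```

View pics/m6.png

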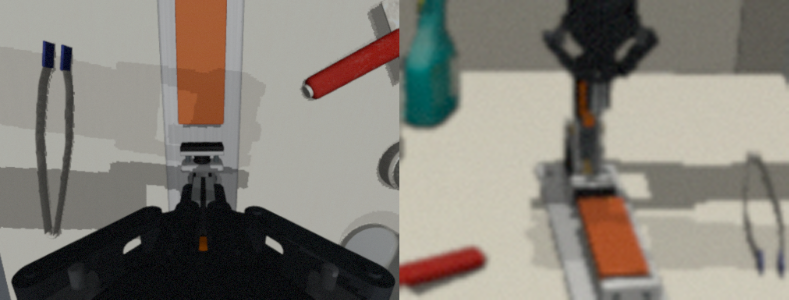

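Request:
play_rows --pt "-10 0 0 0 0 0" --pt "-10 0 0 0 0 0" --pt "-5 0 0 0 0 0" --pt "0 0 0 0 0 0" --pt "0 0 0 0 0 0"

```text
time: 10.8
tool_pos: [0.5689, 0.0265, 0.1316]
tool_rot: [-0.0, 0.673, 0.74, 0.0]
contact_force: [-0.1, 0.4, 0.9]
gripper_width: 0.0
grasp_force: 0.0
```

```bash
cat >> st.py <<'E'
def look():
    F=cam("wrist"); s=manip.state(); im=F[0]["image"]; p=rel(s["tool_pos"])
    # profile along clamp axis at z=.055
    xs=np.arange(-115,-40,.5); 
    def col(x,y):
        a,b=proj(F,np.r_[o+u*x/1e3+w*y/1e3,.055]); return cv2.getRectSubPix(im,(1,1),(float(a),float(b)))[0,0].astype(float) if 0<b<383 else np.zeros(3)
    C=np.array([np.mean([col(x,y) for y in(-15,-8,0,8,15)],0) for x in xs])
    red=C[:,0]-C[:,2]; gray=C.sum(1)/3
    st_=xs[np.argmax(red>40)] if (red>40).any() else None
    f=s["contact_force"]
    print("tcp",p,"F_u %.1f Fz %.1f"%(f[:2]@u,f[2]),"stone rear",st_)
    return xs,red,gray
E
python3 - <<'E'
from st import *
xs,r,g=look()
print([(x,int(a),int(b)) for x,a,b in zip(xs[::3],r[::3],g[::3])])
E
```

```text
tcp (np.float64(-131.3), np.float64(-1.0), np.float64(131.6)) F_u -0.4 Fz -1.2 stone rear -70.5
[(np.float64(-115.0), -2, 48), (np.float64(-113.5), -2, 39), (np.float64(-112.0), 0, 53), (np.float64(-110.5), -4, 60), (np.float64(-109.0), -2, 58), (np.float64(-107.5), -2, 53), (np.float64(-106.0), -1, 105), (np.float64(-104.5), -2, 144), (np.float64(-103.0), -2, 147), (np.float64(-101.5), -2, 83), (np.float64(-100.0), -1, 21), (np.float64(-98.5), -1, 27), (np.float64(-97.0), 0, 29), (np.float64(-95.5), 0, 15), (np.float64(-94.0), -2, 24), (np.float64(-92.5), -2, 119), (np.float64(-91.0), -1, 144), (np.float64(-89.5), -3, 144), (np.float64(-88.0), -2, 149), (np.float64(-86.5), -2, 151), (np.float64(-85.0), -1, 151), (np.float64(-83.5), -2, 151), (np.float64(-82.0), -1, 151), (np.float64(-80.5), -2, 151), (np.float64(-79.0), -2, 144), (np.float64(-77.5), -2, 113), (np.float64(-76.0), -1, 97), (np.float64(-74.5), -1, 96), (np.float64(-73.0), -1, 96), (np.float64(-71.5), 11, 80), (np.float64(-70.0), 90, 84), (np.float64(-68.5), 102, 95), (np.float64(-67.0), 103, 95), (np.float64(-65.5), 103, 95), (np.float64(-64.0), 103, 95), (np.float64(-62.5), 102, 94), (np.float64(-61.0), 101, 90), (np.float64(-59.5), 100, 88), (np.float64(-58.0), 100, 88), (np.float64(-56.5), 99, 89), (np.float64(-55.0), 98, 90), (np.float64(-53.5), 100, 88), (np.float64(-52.0), 100, 88), (np.float64(-50.5), 101, 88), (np.float64(-49.0), 101, 88), (np.float64(-47.5), 101, 89), (np.float64(-46.0), 101, 88), (np.float64(-44.5), 99, 90), (np.float64(-43.0), 103, 90), (np.float64(-41.5), 103, 94)]
```

Jaw face is at about −93.5 mm (bar ≈ 13.5 mm) and the stone's rear end at −71 mm. Now the first stroke, slowly.

Request:
play_rows --pt "-2 0 0 0 0 0" --pt "-2 0 0 0 0 0" --pt "-2 0 0 0 0 0" --pt "-2 0 0 0 0 0" --pt "0 0 0 0 0 0"

```text
time: 11.27
tool_pos: [0.5695, 0.0205, 0.1321]
tool_rot: [-0.001, 0.673, 0.74, 0.001]
contact_force: [-2.4, 5.0, 3.1]
gripper_width: -0.003
grasp_force: 2.6
```

```bash
cat >> st.py <<'E'
def jaw():
    xs,r,g=look(); i=np.argmax(r>40) if (r>40).any() else len(xs)
    d=[k for k in range(1,i) if g[k]>60 and g[k-1]<=60 and xs[k]>-98]
    print("jaw face",[xs[k] for k in d])
E
python3 -c "from st import *; jaw()"
```

```text
tcp (np.float64(-137.7), np.float64(-1.0), np.float64(132.1)) F_u 5.6 Fz 2.9 stone rear -71.0
jaw face [np.float64(-93.5)]
```

Request:
play_rows --pt "-2 0 0 0 0 0" --pt "-2 0 0 0 0 0" --pt "-2 0 0 0 0 0" --pt "-2 0 0 0 0 0" --pt "-2 0 0 0 0 0"

```text
time: 11.73
tool_pos: [0.5705, 0.0127, 0.1334]
tool_rot: [-0.003, 0.672, 0.74, 0.002]
contact_force: [-5.0, 11.7, 9.1]
gripper_width: 0.001
grasp_force: 6.1
```

Request:
play_rows --pt "-1.5 0 0 0 0 0" --pt "-1.5 0 0 0 0 0" --pt "-1 0 0 0 0 0" --pt "0 0 0 0 0 0" --pt "0 0 0 0 0 0"

```text
time: 12.15
tool_pos: [0.5711, 0.0082, 0.1335]
tool_rot: [-0.002, 0.672, 0.74, 0.002]
contact_force: [-3.6, 9.5, 7.8]
gripper_width: 0.001
grasp_force: 5.1
```

```bash
python3 -c "from st import *; jaw()"
```

```text
tcp (np.float64(-150.1), np.float64(-1.5), np.float64(133.5)) F_u 9.6 Fz 9.1 stone rear -71.0
jaw face [np.float64(-87.5)]
```

Vertical force on the fingers shows the tips ride on the upper half of the roll. I'll let the trigger spring back, go 12 mm lower and check.

Request:
play_rows --pt "6 0 0 0 0 0" --pt "8 0 0 0 0 0" --pt "10 0 0 0 0 0" --pt "0 0 6 0 0 0" --pt "0 0 6 0 0 0"

```text
time: 12.62
tool_pos: [0.5687, 0.0295, 0.1191]
tool_rot: [0.0, 0.672, 0.74, -0.0]
contact_force: [-0.4, 0.3, 0.2]
gripper_width: -0.002
grasp_force: 0.0
```

Request:
play_rows --pt "0 0 0 0 0 0" --pt "-3 0 0 0 0 0" --pt "-4 0 0 0 0 0" --pt "-2 0 0 0 0 0" --pt "0 0 0 0 0 0"

```text
time: 13.03
tool_pos: [0.5691, 0.0215, 0.1194]
tool_rot: [-0.002, 0.673, 0.74, 0.001]
contact_force: [-0.7, 7.7, -0.5]
gripper_width: 0.003
grasp_force: 3.7
```

Run:
```python
from st import *
jaw()
```

```text
tcp (np.float64(-136.6), np.float64(-0.7), np.float64(119.4)) F_u 5.9 Fz -0.3 stone rear -71.0
jaw face [np.float64(-86.0)]
```

Request:
play_rows --pt "-2 0 0 0 0 0" --pt "-2 0 0 0 0 0" --pt "-2 0 0 0 0 0" --pt "-2 0 0 0 0 0" --pt "-2 0 0 0 0 0"

```text
time: 13.5
tool_pos: [0.5702, 0.013, 0.1209]
tool_rot: [-0.003, 0.673, 0.74, 0.002]
contact_force: [-5.0, 11.7, 7.3]
gripper_width: -0.003
grasp_force: 6.0
```

Request:
play_rows --pt "-2 0 0 0 0 0" --pt "-2 0 0 0 0 0" --pt "-1 0 0 0 0 0" --pt "0 0 0 0 0 0" --pt "0 0 0 0 0 0"

```text
time: 13.92
tool_pos: [0.5708, 0.0074, 0.1212]
tool_rot: [-0.002, 0.673, 0.74, 0.002]
contact_force: [-4.4, 10.0, 7.1]
gripper_width: 0.002
grasp_force: 5.0
```

```bash
python3 -c "from st import *; jaw()"
```

```text
tcp (np.float64(-150.9), np.float64(-1.1), np.float64(121.1)) F_u 10.1 Fz 7.2 stone rear -71.0
jaw face [np.float64(-88.0), np.float64(-77.0)]
```

Request:
play_rows --pt "6 0 0 0 0 0" --pt "7 0 0 0 0 0" --pt "5 0 0 0 0 0" --pt "0 0 0 0 0 0" --pt "0 0 0 0 0 0"

```text
time: 14.38
tool_pos: [0.5693, 0.023, 0.1195]
tool_rot: [0.0, 0.672, 0.74, -0.0]
contact_force: [-0.3, -0.0, -0.2]
gripper_width: 0.001
grasp_force: 0.0
```

Request:
play_rows --pt "-1 0 0 0 0 0" --pt "-2 0 0 0 0 0" --pt "-2 0 0 0 0 0" --pt "-2 0 0 0 0 0" --pt "-2 0 0 0 0 0"

```text
time: 14.8
tool_pos: [0.5701, 0.017, 0.1208]
tool_rot: [-0.002, 0.673, 0.74, 0.002]
contact_force: [-4.2, 11.3, 7.5]
gripper_width: 0.004
grasp_force: 6.2
```

Request:
play_rows --pt "-2 0 0 0 0 0" --pt "-2 0 0 0 0 0" --pt "-2 0 0 0 0 0" --pt "-2 0 0 0 0 0" --pt "-1 0 0 0 0 0"

```text
time: 15.22
tool_pos: [0.5711, 0.0084, 0.1217]
tool_rot: [-0.002, 0.673, 0.74, 0.003]
contact_force: [-5.2, 13.4, 10.0]
gripper_width: 0.0
grasp_force: 6.8
```

```bash
python3 -c "from st import *; jaw()"
```

```text
tcp (np.float64(-150.1), np.float64(-1.4), np.float64(121.6)) F_u 12.0 Fz 8.9 stone rear -69.0
jaw face [np.float64(-80.0)]
```

Request:
play_rows --pt "6 0 0 0 0 0" --pt "7 0 0 0 0 0" --pt "5 0 0 0 0 0" --pt "0 0 0 0 0 0" --pt "0 0 0 0 0 0"

```text
time: 15.68
tool_pos: [0.569, 0.023, 0.1192]
tool_rot: [0.0, 0.672, 0.74, -0.001]
contact_force: [-0.2, -0.3, -0.4]
gripper_width: -0.002
grasp_force: 0.0
```

Request:
play_rows --pt "-1 0 0 0 0 0" --pt "-2 0 0 0 0 0" --pt "-2 0 0 0 0 0" --pt "-2 0 0 0 0 0" --pt "0 0 0 0 0 0"

```text
time: 16.1
tool_pos: [0.5695, 0.0193, 0.1201]
tool_rot: [-0.003, 0.673, 0.74, 0.002]
contact_force: [-3.1, 12.4, 4.2]
gripper_width: -0.002
grasp_force: 6.6
```

```bash
python3 -c "from st import *; jaw()"
```

```text
tcp (np.float64(-138.8), np.float64(-0.9), np.float64(120.1)) F_u 12.8 Fz 4.7 stone rear -67.0
jaw face [np.float64(-78.0)]
```

Request:
play_rows --pt "-1.5 0 0 0 0 0" --pt "-1.5 0 0 0 0 0" --pt "0 0 0 0 0 0"

```text
time: 16.4
tool_pos: [0.5698, 0.0166, 0.1206]
tool_rot: [-0.003, 0.673, 0.74, 0.002]
contact_force: [-3.9, 13.3, 6.5]
gripper_width: 0.002
grasp_force: 6.9
```

```bash
python3 -c "from st import *; jaw()"
```

```text
tcp (np.float64(-141.7), np.float64(-1.0), np.float64(120.6)) F_u 14.0 Fz 7.1 stone rear -65.0
jaw face [np.float64(-76.0)]
```

Request:
play_rows --pt "-1.5 0 0 0 0 0" --pt "-1.5 0 0 0 0 0" --pt "0 0 0 0 0 0"

```text
time: 16.7
tool_pos: [0.5702, 0.0135, 0.121]
tool_rot: [-0.003, 0.673, 0.74, 0.002]
contact_force: [-5.3, 12.8, 9.1]
gripper_width: 0.002
grasp_force: 6.8
```

```bash
python3 -c "from st import *; jaw()"
```

```text
tcp (np.float64(-144.7), np.float64(-1.1), np.float64(121.0)) F_u 13.0 Fz 8.4 stone rear -62.5
jaw face [np.float64(-73.5)]
```

Request:
play_rows --pt "-1 0 0 0 0 0" --pt "-1 0 0 0 0 0" --pt "0 0 0 0 0 0"

```text
time: 17.0
tool_pos: [0.5704, 0.012, 0.1212]
tool_rot: [-0.003, 0.673, 0.74, 0.003]
contact_force: [-6.8, 14.4, 8.7]
gripper_width: -0.002
grasp_force: 7.7
```

```bash
python3 -c "from st import *; jaw()"
```

```text
tcp (np.float64(-146.3), np.float64(-1.1), np.float64(121.2)) F_u 14.8 Fz 9.1 stone rear -62.5
jaw face [np.float64(-73.5)]
```

The stone has stopped moving and the force is starting to rise, so it's seated. I'll load it gently.

Request:
play_rows --pt "-1 0 0 0 0 0" --pt "-1 0 0 0 0 0" --pt "0 0 0 0 0 0"

```text
time: 17.3
tool_pos: [0.5705, 0.0106, 0.1213]
tool_rot: [-0.004, 0.673, 0.74, 0.003]
contact_force: [-6.8, 16.8, 9.5]
gripper_width: 0.0
grasp_force: 8.7
```

Request:
play_rows --pt "-1 0 0 0 0 0" --pt "-1 0 0 0 0 0" --pt "0 0 0 0 0 0"

```text
time: 17.55
tool_pos: [0.5707, 0.0093, 0.1214]
tool_rot: [-0.004, 0.672, 0.74, 0.004]
contact_force: [-6.8, 18.6, 10.2]
gripper_width: -0.002
grasp_force: 9.7
```

```bash
python3 -c "from st import *; jaw()"
```

```text
tcp (np.float64(-149.0), np.float64(-1.2), np.float64(121.4)) F_u 19.3 Fz 9.9 stone rear -62.5
jaw face [np.float64(-73.5)]
```

Request:
play_rows --pt "-1 0 0 0 0 0" --pt "-1 0 0 0 0 0" --pt "-0.5 0 0 0 0 0" --pt "0 0 0 0 0 0" --pt "0 0 0 0 0 0"

```text
time: 18.02
tool_pos: [0.5709, 0.0076, 0.1215]
tool_rot: [-0.005, 0.672, 0.74, 0.004]
contact_force: [-7.2, 21.1, 11.3]
gripper_width: 0.0
grasp_force: 11.0
```

```bash
python3 -c "
from st import *; jaw(); F=cam('wrist'); save(F,'w7.png'); print(stone(F,.055))"
```

```text
tcp (np.float64(-150.7), np.float64(-1.2), np.float64(121.5)) F_u 22.0 Fz 11.3 stone rear -62.5
jaw face [np.float64(-73.5)]
(array([0.5583299 , 0.12639755], dtype=float32), np.float32(0.04900214), np.float32(0.062301286), np.float32(95.93962))
```

View pics/w7.png

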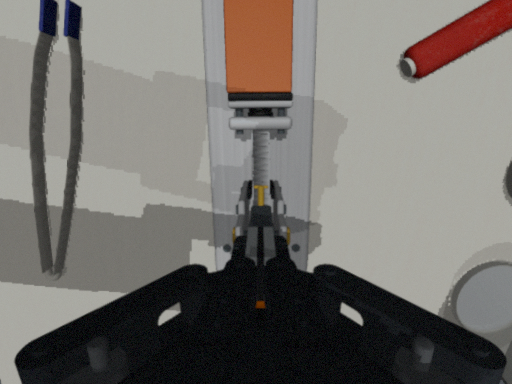

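The jaw pad (row 97) bears squarely on the stone. The stone has stayed put while the push rose to 22 N, which puts about 13 N on it. I'm handing in.

```bash
python3 -c "from plant import manip; print(manip.job_done())"
```

```text
the job is handed in; nothing more can be done
None
```

The job is handed in: the whetstone is on the bed, red side up and seated on the end jaw, pinched with an estimated 13 N while the gripper keeps the trigger squeezed; I never went near the scraper, bottle or ramekin, and the verdict was not shown.

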